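Load the pull-out tray with the reagent bottles by size

TASK

Put the four amber bottles from the paper-covered board back into the white pull-out bottle tray, one standing in each bay, in order of size: the smallest in the bay next to the tray's upright pull front, then each larger one behind it, up to the largest at the far end, so that every one can be seen over the one before. Keep the bottles upright, set each one down gently rather than dropping it, and leave the glass domes and the swab pot where they are.

Things in the scene. Friction and masses are not known exactly. Their poses are not given: they have to be found in the camera images.
- bottle_a: The smallest of four amber glass bottles with a blank white label band: 36 mm in diameter, 90 mm tall. Black ribbed screw cap at the top, 29 mm in diameter, 21 mm tall, tight enough to lift by; below it 5 mm of 24 mm neck, then a sloping shoulder. Rigid, about 70 g (within 30 percent). Origin: centre of its underside; z up along the bottle.
- bottle_b: The second smallest of four amber glass bottles with a blank white label band: 44 mm in diameter, 106 mm tall. Black ribbed screw cap at the top, 29 mm in diameter, 21 mm tall, tight enough to lift by; below it 5 mm of 24 mm neck, then a sloping shoulder. Rigid, about 120 g (within 30 percent). Origin: centre of its underside; z up along the bottle.
- bottle_c: The second largest of four amber glass bottles with a blank white label band: 54 mm in diameter, 124 mm tall. Black ribbed screw cap at the top, 29 mm in diameter, 21 mm tall, tight enough to lift by; below it 5 mm of 24 mm neck, then a sloping shoulder. Rigid, about 220 g (within 30 percent). Origin: centre of its underside; z up along the bottle.
- bottle_d: The largest of four amber glass bottles with a blank white label band: 64 mm in diameter, 144 mm tall. Black ribbed screw cap at the top, 29 mm in diameter, 21 mm tall, tight enough to lift by; below it 5 mm of 24 mm neck, then a sloping shoulder. Rigid, about 360 g (within 30 percent). Origin: centre of its underside; z up along the bottle.
- tray: White plastic bottle tray, fixed: 340 mm long (x), 92 wide (y). Origin: centre of its underside, on the bench. Floor top at z = 6 mm. Side walls 4 mm thick, 30 mm tall. Cross walls 4 mm thick, tops at z = 26 mm, at x = -84, 0, +84 mm part it into four open bays 80 mm long or more, 84 mm wide, centres at x = -126, -42, +42, +126 mm, y = 0. Either end may carry the pull front.
- front: Upright pull front with hand slot, white plastic, fixed across one of the tray's two ends (either): 14 mm thick, 120 wide (wider than the tray), 62 tall. Origin: centre of its underside, on the bench, 177 mm from the tray's origin along the tray's x axis, 51 mm from the nearest bay's centre. The other end has a low stop, 24 mm tall, no wider than the tray.
- dome_a: Bystander: the larger dark green solid glass dome, 80 mm across, 42 mm tall, flat side down. Origin: centre of its underside.
- dome_b: Bystander: the smaller dark green solid glass dome, 68 mm across, 36 mm tall, flat side down. Origin: centre of its underside.
- swab_pot: Bystander: white ceramic pot, 64 mm across, 70 mm tall, with wooden swab sticks standing up to about 155 mm above the bench. Origin: centre of its underside.
Not all that is in view belongs to the job. Leave any blue or red look-alike of the bottle_b alone.

How it is judged:
By the outcome, as a careful person would: the job done as asked, in the order asked, and still so for the second after the job is handed in, with the robot touching nothing.
It also fails if it takes over 104 s, if anything falls off the work surface, if the arm or the gripper's body presses on something with over 40 N, if the wrist force passes 120 N, or if a joint passes its speed limit or range.

ROBOT

A 6-joint arm with a two-finger parallel gripper is mounted at the origin on the work surface. World frame = base frame: x ahead of the robot, y to its left, z up, the work surface at z = 0. Lengths are in m, angles in degrees, forces in N, time in s.
With the tool pointing down it reaches from about 0.4 to 0.825 m from the base axis. Payload 7 kg.
Tool frame: the origin (TCP) lies at the very end of the fingers, on their centre line; the grasp point (between the pads) lies hold_point_z behind it (hold_point_z is the distance from the TCP to the grasp point, in m); z points along the fingers, y is the direction in which the jaws open and shut (so a half turn about z gives the same grasp; the last joint's range is limited). The gripper opens to 88 mm and grips with 3 to 60 N. Pads are 19 mm wide; open, the fingers measure 130 mm over their backs; the gripper's body (78 mm by 193 mm) begins 47 mm behind the grasp point.
Start: joints at [90.361, 20.546, 0.682, 0, -70.136, -16.507], TCP at [0.188, 0.648, 0.199] pointing down, gripper open.
Joint ranges: [-176.03, 176.03], [-82.01, 121.73], [-58.28, 71.71], [-173.87, 95.51], [-174.79, -0.11], [-173.66, 173.66]. Speed limits (degrees/s): [136.94, 136.94, 172.46, 180, 180, 180].

INTERFACE

Orientations are given as [roll, pitch, yaw] about the fixed x, y, z axes, in that order (R = Rz(yaw) Ry(pitch) Rx(roll)).
In Python, from plant import get_obs, snapshot, close_job, hold_point_z gives the robot as it stands. The module is installed in compiled form; this text tells all that it offers.
- The arm moves only by the tool jog_arm, never from a script. Its argument "commands" is a list of rows, each a list of 4 numbers: the shift along the world's x, y, z in mm, then the turn about the world's z in degrees. In form: [[x, y, z, turn], ...]. A call has exactly 10 rows; each row shifts and turns the commanded pose from where the row before left it; what a row does not reach is not made up. A row lasts 1/12 s, in which the tool goes at most 41.7 mm and 7.16 degrees, less where a joint would pass 70% of its speed; a pose out of reach is approached as far as the arm can. A call is refused whole if a number of a shift passes 41.7 or a number of a turn 7.16, either way. A call with a gripper value outside its range is refused whole. "fingers" is the finger opening in mm, from 0 to 87.6, set as the call begins (left out, the last holds). The fingers move at their own pace and stop on an object; the grip force is fixed at half the most. Time passes only in rows, so rows that do not move let the fingers close, or fill a call up. It gives the time, the measured TCP pose, the force and the opening at its end, in the units of the state.
- get_obs(): the state, without advancing time (a new reading comes with each control period).
- snapshot(name): name is "side" or "top" or "wrist"; returns a dict with "image" (384x512x3 uint8, red, green, blue), "fov_y" (degrees; the focal length in pixels is half the picture's height over the tangent of half this angle, whatever the lens; pixels are square), "cx", "cy" (the principal point, pixels), "rvec" (rotation vector, rad) and "tvec" (3), from world to camera coordinates, as OpenCV has them; the wrist camera has in their place "mount" (4x4, takes a point from camera to tool coordinates, whose origin is the TCP and whose axes are the flange's). Camera axes: x right, y down, z forward; pixel columns grow to the right and rows downward; lengths in m; the calibration is good to about 2 mm. The wrist camera is an equidistant fisheye: a pixel r from the principal point sees the ray r / f radians off the axis. A picture is of the moment at which its call begins: read the wrist's pose just before it. There is no depth.
- close_job(): hands the job in, once; it reports no verdict.
The state is a dict: "clock": time; "joint_pos": joint angles; "qvel": joint speeds; "tau": joint torques, N m; "tool_pos": TCP position; "orientation": TCP orientation; "force": force on the tool from outside, world axes, zero at the start; "moment": the same for the moment, N m; "opening": finger opening in m.
Only numpy, scipy, OpenCV 4.12 (cv2) and the standard library are available. Lean on these libraries where they do the work, as an engineer would, in place of code of your own. Each camera call takes 0.05 s, during which the arm holds its last target.

## Working session

There is one attempt and no reset: what is moved stays moved. The work goes in short steps, Python scripts to look and compute and a tool call to move; the robot and the scene stay as the last step left them, time stands still between calls to the robot, and variables do not carry over. Pictures are saved under pics/ and viewed, and the job is handed in when it is done.

Besides the shell and the picture viewer there is one more tool, called as name([rows], argument=value, ...), one row to a line, values as JSON. jog_arm: Moves the arm, as the interface text tells. Its arguments: {"type":"object","properties":{"commands":{"type":"array","items":{"type":"array","items":{"type":"number"}}},"fingers":{"type":"number"}},"required":["commands"]}

```bash
ls; mkdir -p pics
cat > h.py <<'E'
import numpy as np, cv2
from plant import get_obs, snapshot, close_job, hold_point_z
def save(n,img): cv2.imwrite(f'pics/{n}.png',img[:,:,::-1])
E
python3 - <<'E'
from h import *
o=get_obs();print(o, hold_point_z)
for n in ['side','top','wrist']:
    s=snapshot(n);save(n+'0',s['image']);print(n,{k:v for k,v in s.items() if k!='image'})
    np.save(n+'0.npy',s,allow_pickle=True)
E
```

```text
pics
{'clock': 0.0, 'joint_pos': array([ 9.03597814e+01,  2.05914201e+01,  6.35931911e-01, -1.87490756e-02,
       -7.01361965e+01, -1.65072413e+01]), 'qvel': array([-0.08159145, -0.00902624, -0.01900649, -0.04052853, -0.00284124,
       -0.05261513]), 'tau': array([ 3.00504162e-04, -5.82720780e+01,  2.93054241e+01,  6.99713320e+00,
        6.78488650e-03, -1.61648632e-04]), 'tool_pos': array([0.18761076, 0.64786896, 0.1983436 ]), 'orientation': array([ 1.79907086e+02, -9.15426575e-03, -1.61538372e+01]), 'force': array([-1.015618  , -0.05212317,  0.10603398]), 'moment': array([-0.00951198, -0.00506244, -0.02651547]), 'opening': 0.0876581533612258} 0.0188
side {'fov_y': 50.73818141245738, 'cx': 253.7462969967822, 'cy': 185.4224019666104, 'rvec': array([ 2.05500025, -0.26295205,  0.14465364]), 'tvec': array([-0.51648539,  0.10522984,  0.97497573])}
top {'fov_y': 42.14319130800824, 'cx': 259.65974847421467, 'cy': 184.2968822611099, 'rvec': array([ 2.19748317, -2.18626008,  0.06396149]), 'tvec': array([-0.02856658,  0.53718034,  1.38720256])}
wrist {'fov_y': 65.70646984690485, 'cx': 256.80127799624364, 'cy': 191.86443310409538, 'mount': array([[-9.27739508e-04, -9.61139632e-01, -2.76061128e-01,
         7.47432102e-02],
       [ 9.99999050e-01, -6.10346667e-04, -1.23563306e-03,
         7.03927825e-04],
       [ 1.01912292e-03, -2.76062012e-01,  9.61139286e-01,
        -1.85601686e-01],
       [ 0.00000000e+00,  0.00000000e+00,  0.00000000e+00,
         1.00000000e+00]])}
```

View pics/side0.png

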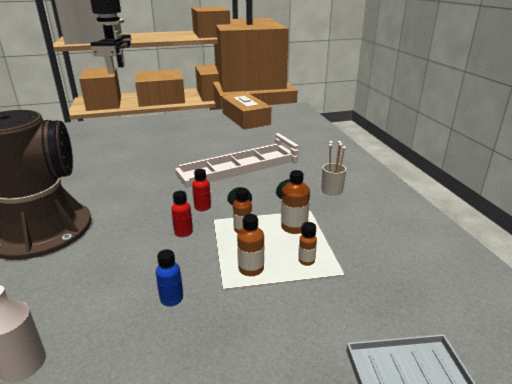

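View pics/top0.png

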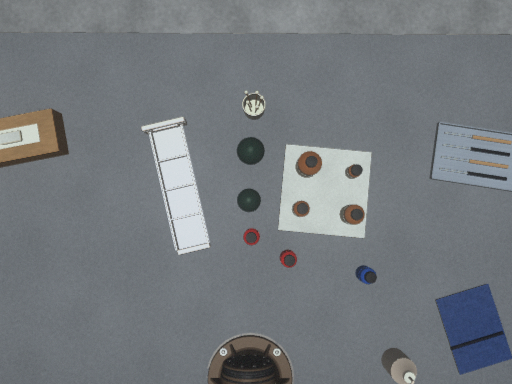

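View pics/wrist0.png

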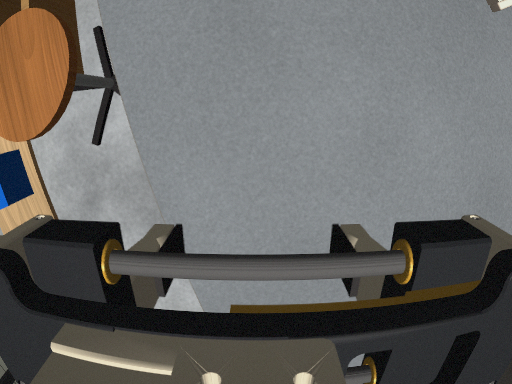

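```bash
cat >> h.py <<'E'
def K(s):
    f=192/np.tan(np.radians(s['fov_y']/2)); return np.array([[f,0,s['cx']],[0,f,s['cy']],[0,0,1]])
def proj(s,P):
    return cv2.projectPoints(np.array(P,float).reshape(-1,3),s['rvec'],s['tvec'],K(s),None)[0][:,0]
def back(s,uv,z):
    R=cv2.Rodrigues(s['rvec'])[0];C=-R.T@s['tvec'];d=R.T@np.linalg.inv(K(s))@np.array([uv[0],uv[1],1.])
    return C+d*(z-C[2])/d[2]
def load(n): return np.load(n+'.npy',allow_pickle=True).item()
E
python3 - <<'E'
from h import *
for n in ['top','side']:
    s=load(n+'0');R=cv2.Rodrigues(s['rvec'])[0];print(n,'cam',-R.T@s['tvec'],R)
    print(proj(s,[[0,0,0],[.188,.648,.199],[.188,.648,0],[.5,0,0],[.5,.3,0]]).round(0).tolist())
s=load('top0')
save('topc',cv2.resize(s['image'][90:290,130:390],None,fx=3,fy=3,interpolation=cv2.INTER_CUBIC))
E
```

```text
top cam [ 0.45561967 -0.02592011  1.41613861] [[ 5.11376753e-03 -9.99986900e-01  2.23764145e-04]
 [-9.98289627e-01 -5.11811963e-03 -5.82376719e-02]
 [ 5.82380542e-02  7.44324904e-05 -9.98302721e-01]]
[[249.0, 377.0], [-21.0, 323.0], [19.0, 308.0], [251.0, 198.0], [145.0, 197.0]]
side cam [ 0.30589288 -0.91012195  0.55363863] [[ 0.96899598 -0.24693291 -0.00842182]
 [-0.12508489 -0.46088362 -0.87860119]
 [ 0.21307408  0.85241447 -0.47748195]]
[[39.0, 229.0], [117.0, 78.0], [126.0, 129.0], [242.0, 201.0], [222.0, 156.0]]
```

View pics/topc.png

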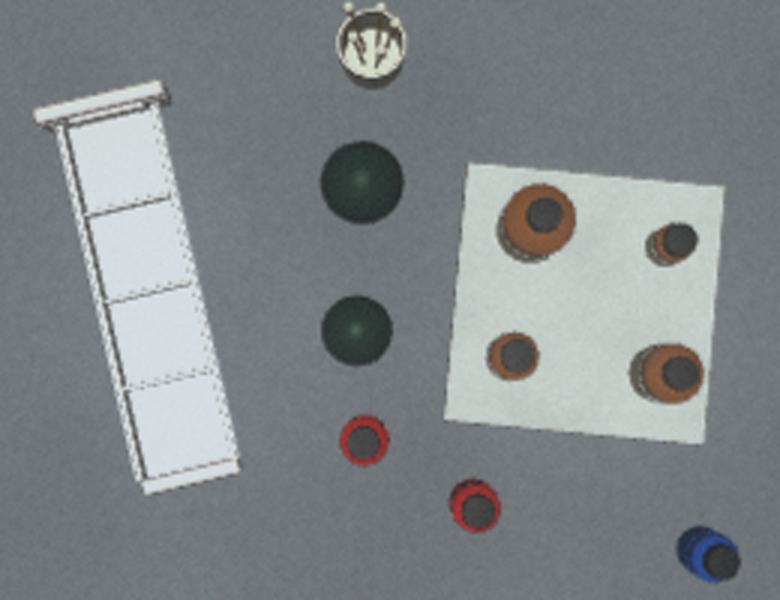

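```bash
cat > m.py <<'E'
from h import *
s=load('top0');im=s['image'];sd=load('side0')
guess={'D':(540,220,.144),'A':(678,241,.090),'B':(517,355,.106),'C':(681,373,.124)}
hsv=cv2.cvtColor(im,cv2.COLOR_RGB2HSV)
for k,(a,b,h) in guess.items():
    u,v=a/3+130,b/3+90
    x0,y0=int(u)-9,int(v)-9
    p=im[y0:y0+19,x0:x0+19].astype(int)
    m=((p.max(2)<85)&(p.max(2)-p.min(2)<25)).astype(np.uint8)
    n,l,st,c=cv2.connectedComponentsWithStats(m)
    i=l[9,9]; cc=c[i]+[x0,y0]
    # compare with predicted centroid of cap silhouette -> use top-disc at h as approx
    print(k,(round(u,1),round(v,1)),cc.round(2),st[i],back(s,cc,h).round(4),back(s,cc,h-.004).round(4), 'side base/top proj',proj(sd,[[*back(s,cc,h)[:2],0],[*back(s,cc,h)[:2],h]]).round(0).tolist())
E
python3 m.py
python3 - <<'E'
from h import *
s=load('top0');sd=load('side0')
save('topt',cv2.resize(s['image'][110:260,135:220],None,fx=4,fy=4,interpolation=cv2.INTER_CUBIC))
save('sidec',cv2.resize(sd['image'][120:320,150:350],None,fx=3,fy=3,interpolation=cv2.INTER_CUBIC))
E
```

```text
D (310.0, 163.3) [311.04 161.13] [  5   2  11  11 104] [ 0.59   -0.1573  0.144 ] [ 0.5904 -0.1577  0.14  ] side base/top proj [[293.0, 229.0], [296.0, 175.0]]
A (356.0, 170.3) [356.01 169.77] [ 4  4 11 11 99] [ 0.5732 -0.2829  0.09  ] [ 0.5735 -0.2837  0.086 ] side base/top proj [[305.0, 263.0], [308.0, 228.0]]
B (302.3, 208.3) [302.01 208.  ] [ 4  4 11 11 95] [ 0.4703 -0.1374  0.106 ] [ 0.4703 -0.1377  0.102 ] side base/top proj [[242.0, 232.0], [241.0, 193.0]]
C (357.0, 214.3) [356.47 213.92] [  3   4  12  11 106] [ 0.4555 -0.2768  0.124 ] [ 0.4555 -0.2776  0.12  ] side base/top proj [[250.0, 271.0], [250.0, 220.0]]
```

View pics/topt.png

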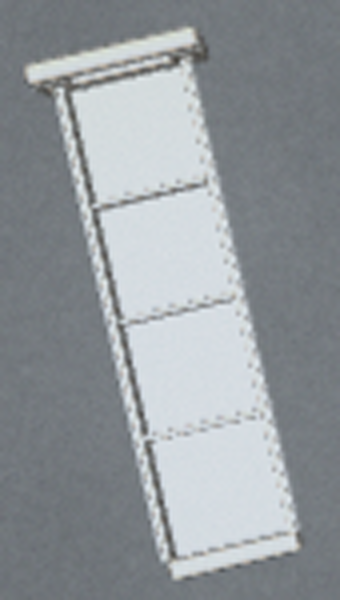

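View pics/sidec.png

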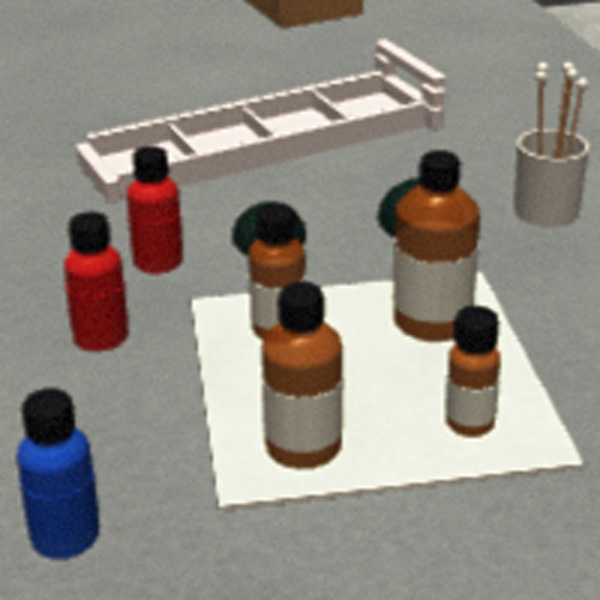

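```bash
cat > m2.py <<'E'
from h import *
from scipy.optimize import least_squares
H={'D':.144,'A':.090,'B':.106,'C':.124}
def capmask(im,u,v,r=12):
    x0,y0=int(u)-r,int(v)-r
    p=im[y0:y0+2*r+1,x0:x0+2*r+1].astype(int)
    m=((p.max(2)<85)&(p.max(2)-p.min(2)<28)).astype(np.uint8)
    n,l,st,c=cv2.connectedComponentsWithStats(m)
    return c[l[r,r]]+[x0,y0], st[l[r,r]]
def cyl(s,x,y,zt,h=.021,r=.0145):
    t=np.linspace(0,2*np.pi,40)
    P=np.vstack([np.c_[x+r*np.cos(t),y+r*np.sin(t),np.full(40,z)] for z in (zt,zt-h)])
    hu=cv2.convexHull(proj(s,P).astype(np.float32));m=cv2.moments(hu)
    return np.array([m['m10']/m['m00'],m['m01']/m['m00']])
def fit(s,sd,k,x,y,zt):
    u=cyl(s,x,y,zt);v=cyl(sd,x,y,zt)
    a,sa=capmask(s['image'],*u);b,sb=capmask(sd['image'],*v)
    f=lambda q:np.r_[cyl(s,*q)-a,cyl(sd,*q)-b]
    R=least_squares(f,[x,y,zt],diff_step=1e-3)
    return R.x,R.fun,sa,sb
if __name__=='__main__':
    s=load('top0');sd=load('side0')
    for k,(x,y) in {'D':(.590,-.157),'A':(.573,-.283),'B':(.470,-.137),'C':(.4555,-.277)}.items():
        q,e,sa,sb=fit(s,sd,k,x,y,H[k]+.004)
        print(k,q.round(4),'lift',round(q[2]-H[k],4),'res',e.round(2),sa,sb)
    # tray corners at z=.03 / .024 etc. crop coords/4+(135,110)
    def fit_tray(p):
        x,y,yaw=p;c,sn=np.cos(yaw),np.sin(yaw)
        return lambda L:[[x+c*a-sn*b,y+sn*a+c*b,z] for a,b,z in L]
    # front top corners; low stop corners (top)
    L=[(.184,.060,.062),(.170,.060,.062),(.184,-.060,.062),(-.084,.042,.026),(0,.042,.026),(.084,.042,.026),(.084,-.042,.026),(-.084,-.042,.026),(0,-.042,.026)]
    px=np.array([(25,68),(30,86),(194,28),(147,438),(121,322),(93,208),(209,183),(263,413),(236,298)])/4+[135,110]
    R=least_squares(lambda p:(proj(s,fit_tray(p)(L))-px).ravel(),[.5,.19,.23],diff_step=1e-3)
    print(R.x,np.degrees(R.x[2]),R.fun.reshape(-1,2).round(1).tolist())
    T=fit_tray(R.x)([(a,0,.006) for a in (-.126,-.042,.042,.126)]);print(np.round(T,4), np.hypot(*np.array(T)[:,:2].T))
    im=cv2.resize(s['image'],None,fx=4,fy=4,interpolation=cv2.INTER_CUBIC)
    im2=cv2.resize(sd['image'],None,fx=4,fy=4,interpolation=cv2.INTER_CUBIC)
    O=[(.184,.06,.062),(.184,-.06,.062),(.17,-.06,.062),(.17,.06,.062)]
    F=[(-.17,.046,.03),(-.17,-.046,.03),(.17,-.046,.03),(.17,.046,.03)]
    B=[[(a-.040,.042,.006),(a-.040,-.042,.006),(a+.040,-.042,.006),(a+.040,.042,.006)] for a in (-.126,-.042,.042,.126)]
    for i,S in ((im,s),(im2,sd)):
        for Q in [O,F]+B:
            cv2.polylines(i,[((proj(S,fit_tray(R.x)(Q))+.5)*4).astype(int)],True,(255,0,0),1)
    save('ovt',im[440:1040,520:900]);save('ovs',im2[500:760,680:1240])
E
python3 m2.py
```

```text
D [ 0.5891 -0.1573  0.1498] lift 0.0058 res [-0.15  0.48  0.43 -0.04] [  8   7  11  11 104] [  0   5  21  16 186]
A [ 0.5742 -0.2837  0.0968] lift 0.0068 res [ 0.09 -0.27 -0.21  0.02] [ 8  7 11 11 99] [  6   4  15  16 200]
B [ 0.4677 -0.1371  0.1121] lift 0.0061 res [-0.2   1.    0.87 -0.05] [ 8  7 11 11 95] [  0   4  23  18 275]
C [ 0.4556 -0.2773  0.1315] lift 0.0075 res [ 0.01 -0.06 -0.04  0.  ] [  7   8  12  11 106] [  5   3  16  17 218]
[0.52637177 0.19796008 0.23848848] 13.664383405126667 [[-0.1, -0.3], [-0.2, 0.2], [0.4, -0.3], [-0.2, 0.9], [-0.4, 0.6], [-0.0, -0.1], [0.2, -0.7], [0.2, 0.2], [0.2, -0.4]]
[[0.4039 0.1682 0.006 ]
 [0.4856 0.188  0.006 ]
 [0.5672 0.2079 0.006 ]
 [0.6488 0.2277 0.006 ]] [0.43755612 0.52069896 0.60407901 0.68760999]
```

```bash
sleep 4
```

```text
(no output)
```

View pics/ovt.png

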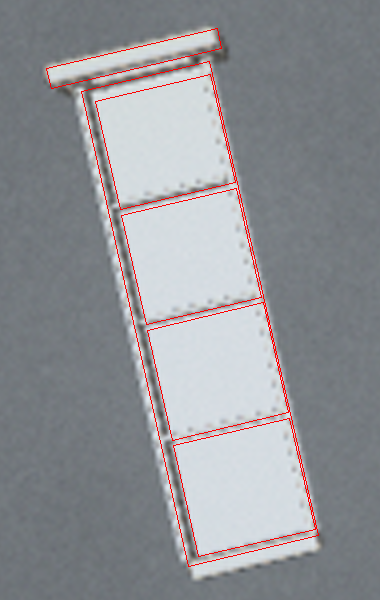

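View pics/ovs.png

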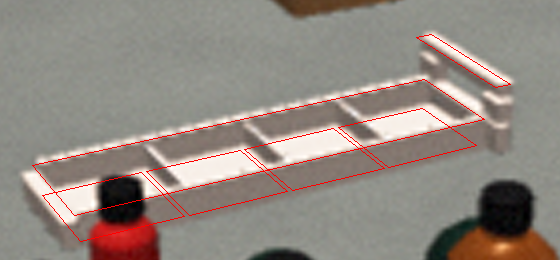

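Run:
```python
from m2 import *
s=load('top0')
for k,(x,y) in {'D':(.590,-.157),'A':(.573,-.283),'B':(.470,-.137),'C':(.4555,-.277)}.items():
    z=H[k]+.0062
    a,_=capmask(s['image'],*cyl(s,x,y,z))
    R=least_squares(lambda q:cyl(s,*q,z)-a,[x,y],diff_step=1e-3); print(k,R.x.round(4))
```

```text
D [ 0.5903 -0.1576]
A [ 0.5735 -0.2836]
B [ 0.4703 -0.1376]
C [ 0.4555 -0.2775]
```

jog_arm([
  [16.8, -33.6, 0, 1.5],
  [16.8, -33.6, 0, 1.5],
  [16.8, -33.6, 0, 1.5],
  [16.8, -33.6, 0, 1.5],
  [16.8, -33.6, 0, 1.5],
  [16.8, -33.6, 0, 1.5],
  [16.8, -33.6, 0, 1.5],
  [16.8, -33.6, 0, 1.5],
  [16.8, -33.6, 0, 1.5],
  [16.8, -33.6, 0, 1.5],
])

```text
clock: 0.98
tool_pos: [0.356, 0.3105, 0.1993]
orientation: [-180.0, -0.0, -1.1]
force: [0.5, 0.5, 0.5]
opening: 0.0877
```

jog_arm([
  [16.8, -33.6, 0, 1.5],
  [16.8, -33.6, 0, 1.5],
  [16.8, -33.6, 0, 1.5],
  [16.8, -33.6, 0, 1.5],
  [16.8, -33.6, 0, 1.5],
  [16.8, -33.6, 0, 1.5],
  [16.8, -33.6, 0, 1.5],
  [16.8, -33.6, 0, 1.5],
  [16.8, -33.6, 0, 1.5],
  [16.8, -33.6, 0, 1.3],
])

```text
clock: 1.82
tool_pos: [0.5241, -0.0256, 0.1993]
orientation: [-180.0, -0.0, 13.7]
force: [1.0, 1.2, -0.7]
opening: 0.0876
```

jog_arm([
  [16.6, -33, 0, 0],
  [16.6, -33, 0, 0],
  [16.5, -33, 0, 0],
  [16.5, -33, 0, 0],
  [0, 0, 0, 0],
  [0, 0, 0, 0],
  [0, 0, 0, 0],
  [0, 0, 0, 0],
  [0, 0, 0, 0],
  [0, 0, 0, 0],
])

```text
clock: 2.65
tool_pos: [0.5898, -0.1546, 0.1997]
orientation: [180.0, -0.0, 13.7]
force: [0.4, 0.0, 1.2]
opening: 0.0875
```

```bash
cat >> h.py <<'E'
from scipy.spatial.transform import Rotation as Ro
def wproj(s,o,P):
    R=Ro.from_euler('xyz',o['orientation'],degrees=True).as_matrix()
    M=np.eye(4);M[:3,:3]=R;M[:3,3]=o['tool_pos'];M=M@s['mount'];Mi=np.linalg.inv(M)
    p=np.array(P,float).reshape(-1,3)@Mi[:3,:3].T+Mi[:3,3]
    f=192/np.tan(np.radians(s['fov_y']/2))
    th=np.arctan2(np.hypot(p[:,0],p[:,1]),p[:,2]);ph=np.arctan2(p[:,1],p[:,0])
    return np.c_[s['cx']+f*th*np.cos(ph),s['cy']+f*th*np.sin(ph)]
def ring(x,y,z,r=.0145):
    t=np.linspace(0,2*np.pi,60);return np.c_[x+r*np.cos(t),y+r*np.sin(t),np.full(60,z)]
E
python3 - <<'E'
from h import *
o=get_obs();s=snapshot('wrist');im=s['image'].copy();print(o['tool_pos'],o['orientation'])
for x,y,z in [(.5903,-.1576,.150),(.5735,-.2836,.096),(.4703,-.1376,.112),(.4555,-.2775,.130)]:
    cv2.polylines(im,[wproj(s,o,ring(x,y,z)).round().astype(int)],True,(0,255,0),1)
save('w1',cv2.resize(im,None,fx=1.5,fy=1.5))
E
```

```text
[ 0.58983022 -0.15461979  0.19973053] [ 1.79994472e+02 -4.05573269e-02  1.37442382e+01]
```

View pics/w1.png

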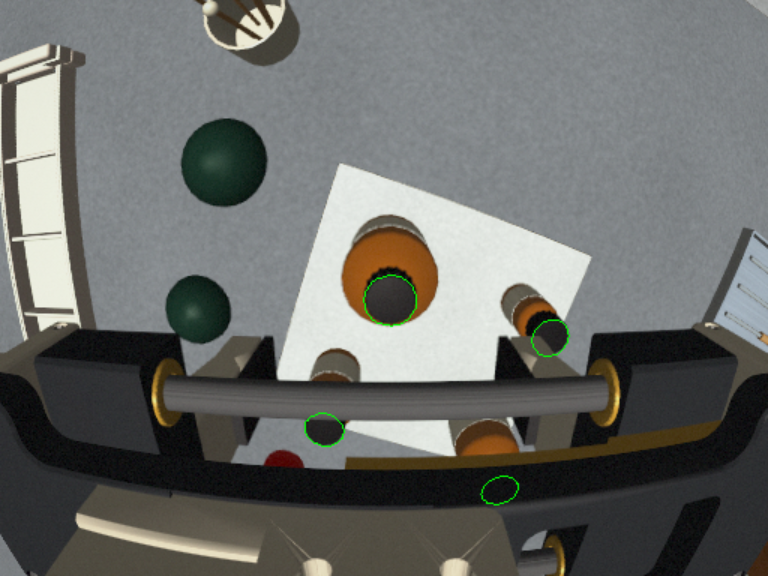

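jog_arm([
  [0.2, -1.5, -10, 0],
  [0.2, -1.5, -18, 0],
  [0, 0, -18, 0],
  [0, 0, -15, 0],
  [0, 0, -9, 0],
  [0, 0, -5, 0],
  [0, 0, 0, 0],
  [0, 0, 0, 0],
  [0, 0, 0, 0],
  [0, 0, 0, 0],
])

```text
clock: 3.53
tool_pos: [0.5909, -0.1587, 0.1252]
orientation: [180.0, -0.1, 13.7]
force: [-0.0, -0.3, 0.2]
opening: 0.0876
```

jog_arm([
  [0, 0, 0, 0],
  [0, 0, 0, 0],
  [0, 0, 0, 0],
  [0, 0, 0, 0],
  [0, 0, 0, 0],
  [0, 0, 0, 0],
  [0, 0, 0, 0],
  [0, 0, 0, 0],
  [0, 0, 0, 0],
  [0, 0, 0, 0],
], fingers=20)

```text
clock: 4.37
tool_pos: [0.5903, -0.1586, 0.1242]
orientation: [180.0, 0.0, 13.7]
force: [-0.5, 0.3, 0.4]
opening: 0.0264
```

jog_arm([
  [0, 0, 0, 0],
  [0, 0, 0, 0],
  [0, 0, 2, 0],
  [0, 0, 4, 0],
  [0, 0, 8, 0],
  [0, 0, 10, 0],
  [0, 0, 10, 0],
  [0, 0, 10, 0],
  [0, 0, 6, 0],
  [0, 0, 0, 0],
], fingers=0)

```text
clock: 5.2
tool_pos: [0.5914, -0.1588, 0.1766]
orientation: [179.9, -0.2, 13.7]
force: [0.2, -0.7, 0.1]
opening: 0.0008
```

Run:
```python
from h import *
o=get_obs();print(o['tool_pos'],o['force'],o['moment'],o['opening'])
s=snapshot('wrist');d=snapshot('side')['image']
save('w2',np.hstack([s['image'][100:384,60:460],cv2.resize(d[130:290,210:350],None,fx=2,fy=2)[:284]]))
```

```text
[ 0.59140967 -0.15876023  0.17661661] [ 0.16852852 -0.74998928  0.07734215] [-0.07306103 -0.03754446  0.04144778] 0.0007794873559882627
```

View pics/w2.png

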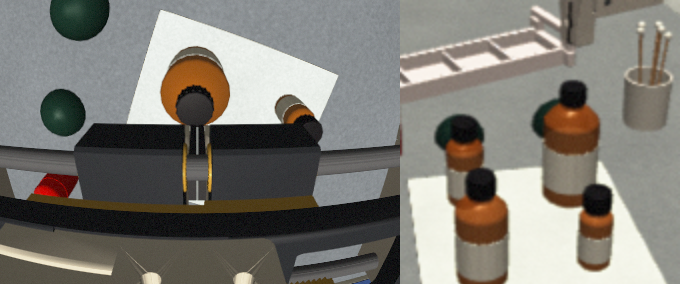

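Run:
```python
from h import *
o=get_obs();s=snapshot('wrist');im=s['image'].copy();d=snapshot('side');im2=d['image'].copy()
t=o['tool_pos'];print(t,o['joint_pos'])
pts=[t,t+[0,0,.0188],t+[0,0,.06]]
print(wproj(s,o,pts).round(0).tolist(),proj(d,pts).round(0).tolist())
for p in wproj(s,o,pts): cv2.circle(im,tuple(p.astype(int)),4,(0,255,0),1)
for p in proj(d,pts): cv2.circle(im2,tuple(p.astype(int)),2,(0,255,0),1)
save('w3',im);save('s3',cv2.resize(im2[20:290,150:410],None,fx=2.2,fy=2.2))
```

```text
[ 0.59032979 -0.15856798  0.174544  ] [ 3.24282453e+00  1.55435295e+01 -9.80378918e+00 -1.44385170e-02
 -6.46165672e+01  1.00409506e+02]
[[256.0, 222.0], [256.0, 233.0], [255.0, 268.0]] [[297.0, 163.0], [297.0, 155.0], [298.0, 137.0]]
```

View pics/w3.png

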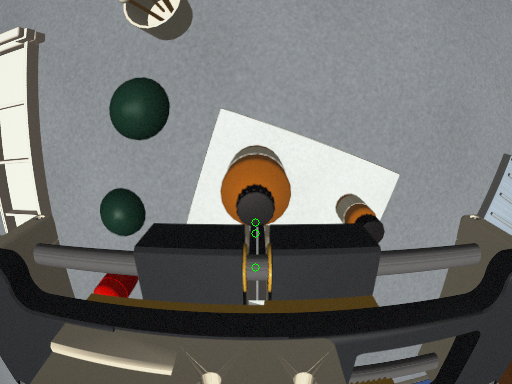

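View pics/s3.png

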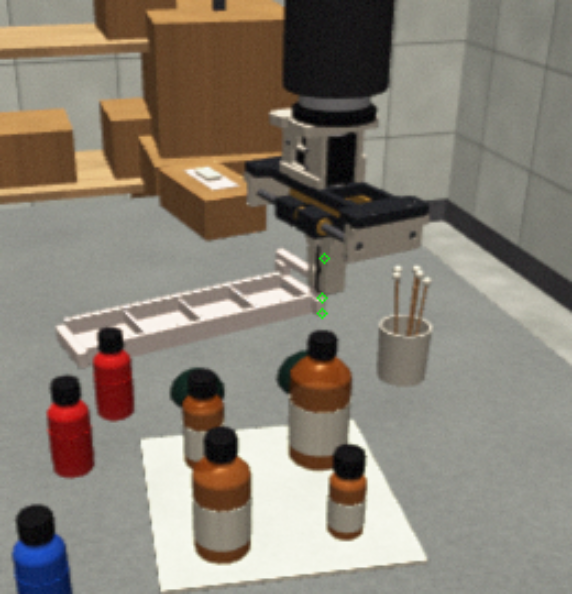

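Run:
```python
from h import *
o=get_obs();s=snapshot('wrist');d=snapshot('side');t=snapshot('top')
np.save('side3.npy',d,allow_pickle=True)
A=cv2.resize(s['image'][180:310,190:320],None,fx=4.5,fy=4.5,interpolation=cv2.INTER_CUBIC)
B=cv2.resize(d['image'][60:240,255:345],None,fx=3.25,fy=3.25,interpolation=cv2.INTER_CUBIC)
save('z3',np.hstack([A[:585],B[:585]])[:,:800]);save('t3',t['image'])
```

```text
(no output)
```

View pics/z3.png

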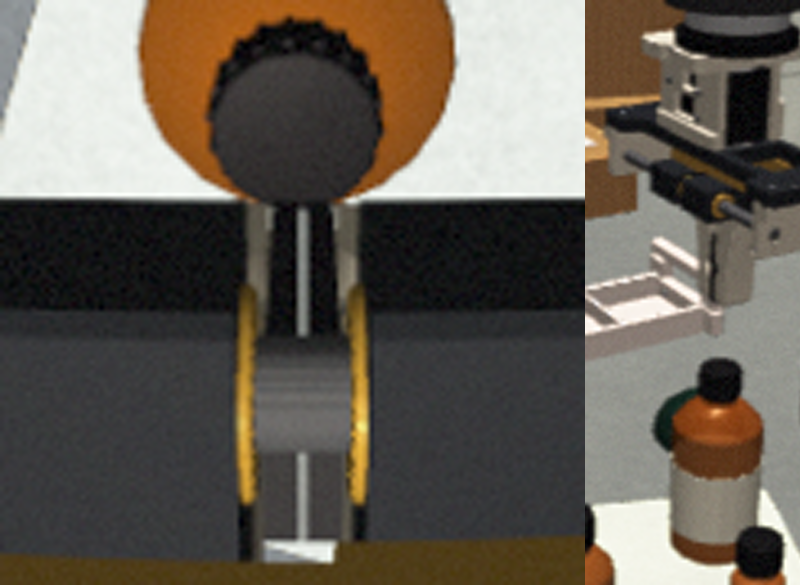

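View pics/t3.png

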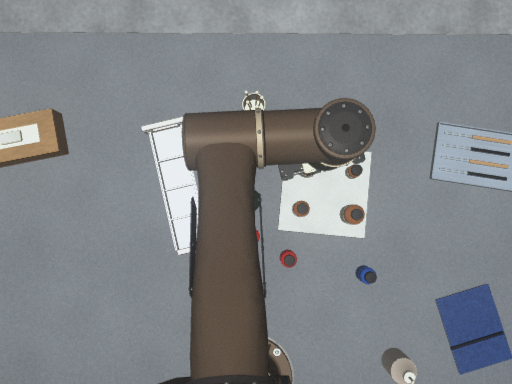

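Run:
```python
from h import *
from scipy.optimize import least_squares
o=get_obs();s=snapshot('wrist');np.save('wr4.npy',s,allow_pickle=True)
top=load('top0')
save('w4',cv2.resize(s['image'][0:256,0:512],None,fx=1.56,fy=1.56,interpolation=cv2.INTER_CUBIC))
print(back(top,(468/3+130,163/3+90),.006),back(top,(725/3+130,185/3+90),.006),back(top,(362/3+130,182/3+90),.02),back(top,(357/3+130,330/3+90),.017))
B=[back(top,(468/3+130,163/3+90),.006),back(top,(725/3+130,185/3+90),.006),back(top,(36/3+130,110/3+90),.06),(.5903,-.1576,.150),(.5735,-.2836,.096)]
print(wproj(s,o,B).round(1).tolist(), o['tool_pos'])
```

```text
[ 0.65227512 -0.10024755  0.006     ] [ 0.63252754 -0.34406632  0.006     ] [6.31851525e-01 7.61544275e-06 2.00000000e-02] [0.49292955 0.00388352 0.017     ]
[[220.8, 109.2], [400.9, 173.8], [-30.2, 49.0], [254.8, 209.6], [371.7, 233.6]] [ 0.58999591 -0.15865498  0.17364448]
```

View pics/w4.png

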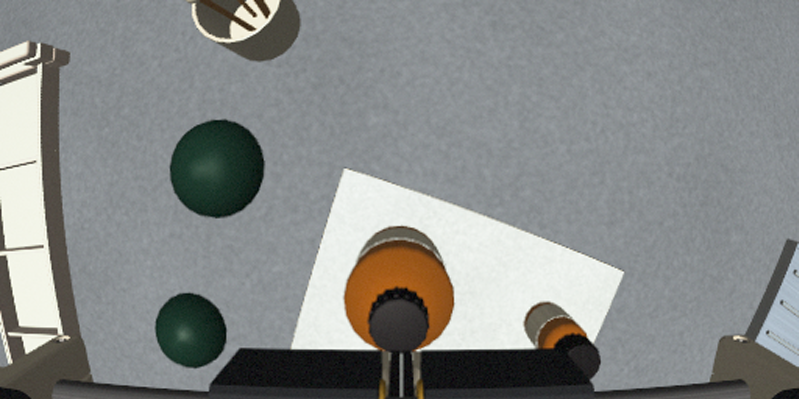

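Run:
```python
from h import *
o=get_obs();s=load('wr4');d=load('side3')
R=Ro.from_euler('xyz',o['orientation'],degrees=True).as_matrix();t=np.array([.590,-.1586,.1743])
A=cv2.resize(s['image'][180:310,190:320],None,fx=4.5,fy=4.5,interpolation=cv2.INTER_CUBIC)
B=cv2.resize(d['image'][120:180,270:330],None,fx=9.75,fy=9.75,interpolation=cv2.INTER_CUBIC)
for dl,c in ((0,(255,0,255)),(.02,(255,0,0)),(.025,(0,255,0)),(.03,(0,128,255))):
    P=np.array([(.0095,.021,-dl),(-.0095,.021,-dl),(-.0095,-.021,-dl),(.0095,-.021,-dl)])@R.T+t
    oo=dict(o);oo['tool_pos']=t
    cv2.polylines(A,[((wproj(s,oo,P)-[190,180]+.5)*4.5).astype(int)],True,c,1)
    cv2.polylines(B,[((proj(d,P)-[270,120]+.5)*9.75).astype(int)],True,c,1)
save('z4',cv2.resize(np.hstack([A,B]),None,fx=.68,fy=.68,interpolation=cv2.INTER_AREA))
```

```text
(no output)
```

View pics/z4.png

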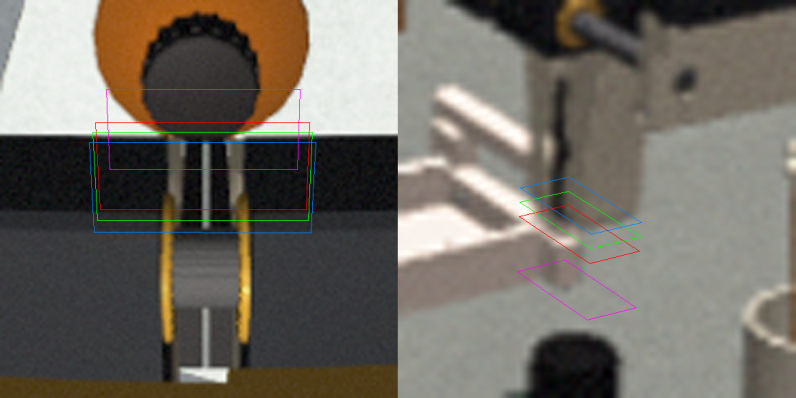

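jog_arm([
  [0, 0.5, 0, 0],
  [0, 0.5, 0, 0],
  [0, 0, 0, 0],
  [0, 0, 0, 0],
  [0, 0, 0, 0],
  [0, 0, -8, 0],
  [0, 0, -10, 0],
  [0, 0, -10, 0],
  [0, 0, -10, 0],
  [0, 0, 0, 0],
], fingers=70)

```text
clock: 6.43
tool_pos: [0.5885, -0.1574, 0.133]
orientation: [-179.9, 0.2, 13.6]
force: [0.6, -0.5, -0.8]
opening: 0.0617
```

jog_arm([
  [0, 0, -8, 0],
  [0, 0, -8, 0],
  [0, 0, -8, 0],
  [0, 0, -7, 0],
  [0, 0, -4, 0],
  [0, 0, -2, 0],
  [0, 0, 0, 0],
  [0, 0, 0, 0],
  [0, 0, 0, 0],
  [0, 0, 0, 0],
])

```text
clock: 7.27
tool_pos: [0.5906, -0.1577, 0.0997]
orientation: [180.0, -0.0, 13.7]
force: [0.0, 0.6, -1.3]
opening: 0.07
```

Run:
```python
from h import *
o=get_obs();s=snapshot('wrist');d=snapshot('side')
print(o['tool_pos'],o['force'],o['opening'])
A=cv2.resize(s['image'][150:280,150:360],None,fx=2.2,fy=2.2,interpolation=cv2.INTER_CUBIC)
B=cv2.resize(d['image'][130:240,260:340],None,fx=4,fy=4,interpolation=cv2.INTER_CUBIC)
n=min(len(A),len(B));save('z5',np.hstack([A[:n],B[:n]]))
```

```text
[ 0.59060546 -0.15768017  0.09971639] [ 5.87173552e-04  6.25697003e-01 -1.25185297e+00] 0.07004111690903964
```

View pics/z5.png

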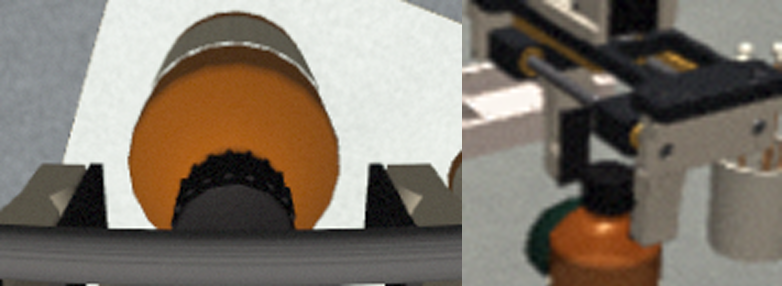

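jog_arm([
  [0, 0, 0, 0],
  [0, 0, 0, 0],
  [0, 0, 0, 0],
  [0, 0, 0, 0],
  [0, 0, 0, 0],
  [0, 0, 0, 0],
  [0, 0, 0, 0],
  [0, 0, 0, 0],
  [0, 0, 0, 0],
  [0, 0, 0, 0],
], fingers=0)

```text
clock: 8.2
tool_pos: [0.5903, -0.1575, 0.0992]
orientation: [-180.0, 0.0, 13.7]
force: [-0.6, 1.6, -0.3]
opening: 0.0279
```

jog_arm([
  [0, 0, 1, 0],
  [0, 0, 3, 0],
  [0, 0, 6, 0],
  [0, 0, 10, 0],
  [0, 0, 13, 0],
  [0, 0, 13, 0],
  [0, 0, 11, 0],
  [0, 0, 8, 0],
  [0, 0, 5, 0],
  [0, 0, 0, 0],
])

```text
clock: 9.03
tool_pos: [0.5909, -0.1577, 0.1707]
orientation: [180.0, -0.1, 13.7]
force: [-0.5, 0.3, -4.3]
opening: 0.028
```

Run:
```python
from h import *
o=get_obs();s=snapshot('wrist');d=snapshot('side')
print(o['tool_pos'],o['force'],o['moment'],o['opening'])
A=cv2.resize(s['image'][100:280,150:360],None,fx=2.2,fy=2.2,interpolation=cv2.INTER_CUBIC)
B=cv2.resize(d['image'][100:260,230:350],None,fx=2.5,fy=2.5,interpolation=cv2.INTER_CUBIC)
n=min(len(A),len(B));save('z6',np.hstack([A[:n],B[:n]]))
```

```text
[ 0.59091494 -0.15771258  0.17073268] [-0.51558852  0.29688406 -4.26774504] [-0.0597866  -0.14636671  0.01378035] 0.028016990135144616
```

View pics/z6.png

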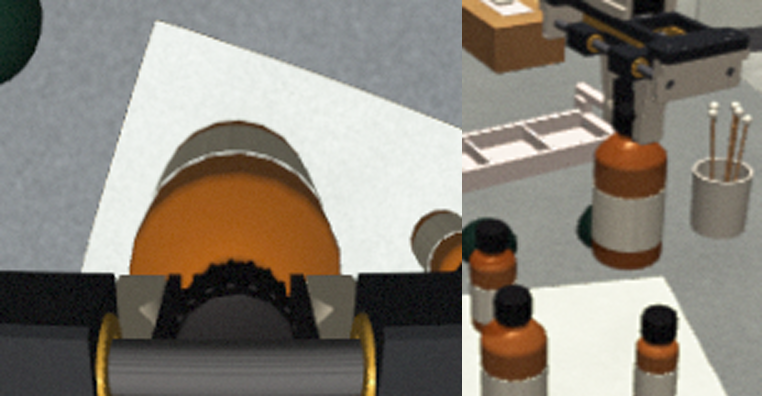

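jog_arm([
  [-5.6, 9.8, 0, 0],
  [-9.4, 16.3, 0, 0],
  [-13.1, 22.8, 0, 0],
  [-15.9, 27.7, 0, 0],
  [-16.8, 29.3, 0, 0],
  [-16.8, 29.3, 0, 0],
  [-16.8, 29.3, 0, 0],
  [-16.8, 29.3, 0, 0],
  [-15.9, 27.7, 0, 0],
  [-15, 26.1, 0, 0],
])

```text
clock: 9.97
tool_pos: [0.4464, 0.0911, 0.1687]
orientation: [-180.0, 0.1, 13.7]
force: [0.1, 0.9, -3.7]
opening: 0.0279
```

jog_arm([
  [-14, 24.4, 0, 0],
  [-11.2, 19.6, 0, 0],
  [-8.4, 14.7, 0, 0],
  [-5.6, 9.8, 0, 0],
  [-3.7, 6.5, 0, 0],
  [-1.9, 3.3, 0, 0],
  [0, 0, 0, 0],
  [0, 0, 0, 0],
  [0, 0, 0, 0],
  [0, 0, 0, 0],
])

```text
clock: 10.8
tool_pos: [0.4036, 0.1677, 0.1691]
orientation: [180.0, 0.0, 13.6]
force: [-0.5, 0.4, -3.8]
opening: 0.0279
```

Run:
```python
from h import *
o=get_obs();s=snapshot('wrist');d=snapshot('side')
print(o['tool_pos'],o['force'],o['orientation'],o['opening'])
A=s['image']
B=cv2.resize(d['image'][100:200,150:320],None,fx=1.7,fy=3.84*.442,interpolation=cv2.INTER_CUBIC)
B=cv2.copyMakeBorder(B,0,384-len(B),0,0,cv2.BORDER_CONSTANT)
save('z7',np.hstack([A,B]))
```

```text
[0.40361483 0.16770001 0.16913383] [-0.45417971  0.42533525 -3.80751569] [1.79986364e+02 1.50209771e-02 1.36025730e+01] 0.027850809547158795
```

View pics/z7.png

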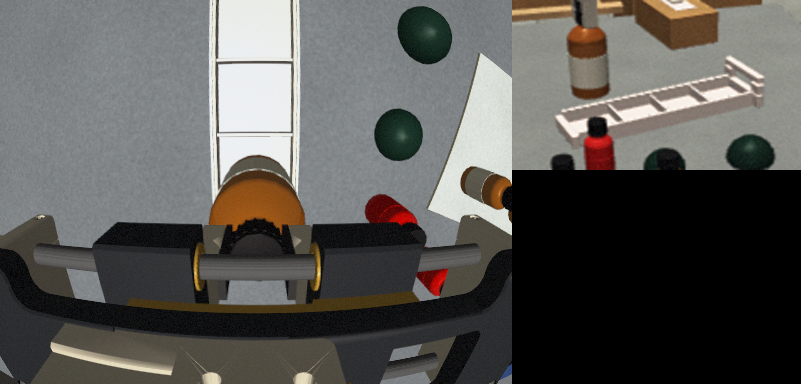

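Run:
```python
from h import *
o=get_obs();s=snapshot('wrist')
c,sn=np.cos(.2385),np.sin(.2385)
T=lambda a,b,z:[.52637+c*a-sn*b,.19796+sn*a+c*b,z]
P=[T(a,b,.026) for a in (-.084,0,.084) for b in (-.042,.042)]
im=cv2.resize(s['image'][0:240,180:340],None,fx=2.5,fy=2.5,interpolation=cv2.INTER_CUBIC)
for p in wproj(s,o,P): cv2.circle(im,tuple(((p-[180,0]+.5)*2.5).astype(int)),3,(255,0,0),1)
save('z8',im)
```

```text
(no output)
```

View pics/z8.png

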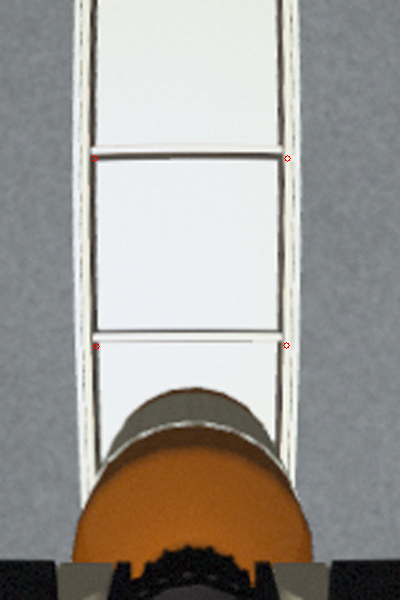

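jog_arm([
  [1, 0.5, -4, 0],
  [1, 0.5, -8, 0],
  [0, 0, -10, 0],
  [0, 0, -10, 0],
  [0, 0, -10, 0],
  [0, 0, -9, 0],
  [0, 0, -7, 0],
  [0, 0, -5, 0],
  [0, 0, -3, 0],
  [0, 0, -1, 0],
])

```text
clock: 11.78
tool_pos: [0.4053, 0.1691, 0.1018]
orientation: [180.0, 0.0, 13.7]
force: [0.2, 0.3, -4.6]
opening: 0.0278
```

jog_arm([
  [0, 0, -0.5, 0],
  [0, 0, -0.5, 0],
  [0, 0, -0.4, 0],
  [0, 0, -0.3, 0],
  [0, 0, -0.3, 0],
  [0, 0, 0, 0],
  [0, 0, 0, 0],
  [0, 0, 0, 0],
  [0, 0, 0, 0],
  [0, 0, 0, 0],
])

```text
clock: 12.62
tool_pos: [0.4054, 0.1692, 0.1003]
orientation: [180.0, 0.0, 13.7]
force: [-0.5, -0.1, -3.5]
opening: 0.0283
```

jog_arm([
  [0, 0, -0.5, 0],
  [0, 0, -0.5, 0],
  [0, 0, -0.3, 0],
  [0, 0, -0.3, 0],
  [0, 0, 0, 0],
  [0, 0, 0, 0],
  [0, 0, 0, 0],
  [0, 0, 0, 0],
  [0, 0, 0, 0],
  [0, 0, 0, 0],
])

```text
clock: 13.45
tool_pos: [0.4058, 0.1695, 0.0992]
orientation: [-180.0, -0.1, 13.7]
force: [-2.5, -0.1, 5.8]
opening: 0.028
```

jog_arm([
  [0, 0, 0, 0],
  [0, 0, 0, 0],
  [0, 0, 0, 0],
  [0, 0, 0, 0],
  [0, 0, 2, 0],
  [0, 0, 10, 0],
  [0, 0, 16, 0],
  [0, 0, 20, 0],
  [0, 0, 20, 0],
  [0, 0, 16, 0],
], fingers=70)

```text
clock: 14.28
tool_pos: [0.4057, 0.1694, 0.1842]
orientation: [-180.0, -0.1, 13.7]
force: [0.9, 0.9, -0.2]
opening: 0.0701
```

Run:
```python
from h import *
o=get_obs();s=snapshot('wrist');d=snapshot('side')
print(o['tool_pos'],o['force'],o['orientation'],o['opening'])
A=s['image']
B=cv2.resize(d['image'][60:200,150:320],None,fx=1.7,fy=1.7,interpolation=cv2.INTER_CUBIC)
B=cv2.copyMakeBorder(B,0,384-len(B),0,0,cv2.BORDER_CONSTANT)
save('z9',np.hstack([A,B]))
```

```text
[0.40566242 0.16935706 0.18419898] [ 0.91890207  0.85158929 -0.17324057] [-1.79982402e+02 -5.24173877e-02  1.36612182e+01] 0.07013083470390101
```

View pics/z9.png

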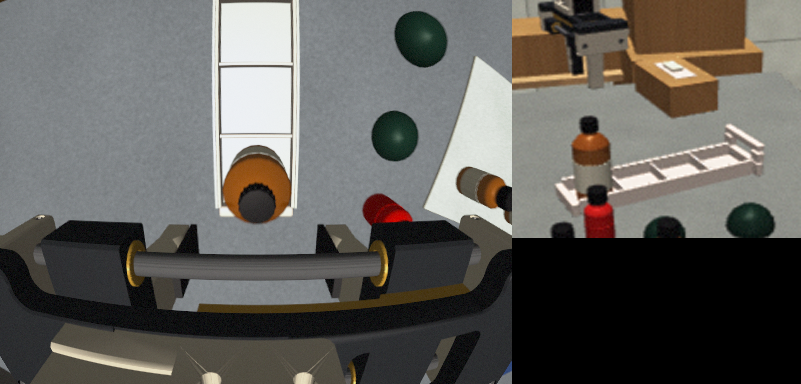

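jog_arm([
  [2, -18, 0, 0],
  [4, -36, 0, 0],
  [4, -36, 0, 0],
  [4, -36, 0, 0],
  [4, -36, 0, 0],
  [4, -36, 0, 0],
  [4, -36, 0, 0],
  [4, -36, 0, 0],
  [4, -36, 0, 0],
  [4, -36, 0, 0],
])

```text
clock: 15.22
tool_pos: [0.443, -0.1746, 0.1823]
orientation: [-180.0, 0.0, 13.7]
force: [1.3, 0.3, 0.1]
opening: 0.07
```

jog_arm([
  [4, -36, 0, 0],
  [4, -36, 0, 0],
  [3, -25, 0, 0],
  [0.8, -8, -5, 0],
  [0, 0, -10, 0],
  [0, 0, -14, 0],
  [0, 0, -10, 0],
  [0, 0, 0, 0],
  [0, 0, 0, 0],
  [0, 0, 0, 0],
])

```text
clock: 16.05
tool_pos: [0.4556, -0.2773, 0.1441]
orientation: [180.0, -0.0, 13.7]
force: [0.8, 0.5, 0.5]
opening: 0.07
```

Run:
```python
from h import *
o=get_obs();s=snapshot('wrist');im=s['image'].copy();print(o['tool_pos'],o['orientation'])
np.save('wr10.npy',s,allow_pickle=True)
for x,y,z in [(.5735,-.2836,.096),(.4703,-.1376,.112),(.4555,-.2775,.130)]:
    cv2.polylines(im,[wproj(s,o,ring(x,y,z)).round().astype(int)],True,(0,255,0),1)
save('w10',cv2.resize(im,None,fx=1.5,fy=1.5))
```

```text
[ 0.45559245 -0.27730366  0.14412505] [ 1.79976191e+02 -1.98536743e-02  1.37188087e+01]
```

View pics/w10.png

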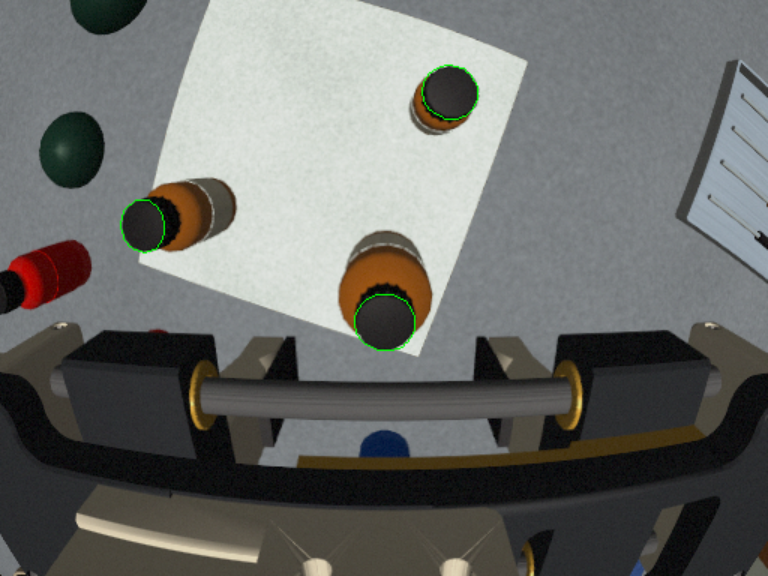

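jog_arm([
  [0, 0, -10, 0],
  [0, 0, -14, 0],
  [0, 0, -14, 0],
  [0, 0, -12, 0],
  [0, 0, -8, 0],
  [0, 0, -5, 0],
  [0, 0, -2, 0],
  [0, 0, 0, 0],
  [0, 0, 0, 0],
  [0, 0, 0, 0],
])

```text
clock: 16.93
tool_pos: [0.4557, -0.2779, 0.0793]
orientation: [180.0, -0.1, 13.7]
force: [0.3, 0.2, 0.5]
opening: 0.0699
```

jog_arm([
  [0, 0, 0, 0],
  [0, 0, 0, 0],
  [0, 0, 0, 0],
  [0, 0, 0, 0],
  [0, 0, 0, 0],
  [0, 0, 0, 0],
  [0, 0, 0, 0],
  [0, 0, 0, 0],
  [0, 0, 0, 0],
  [0, 0, 0, 0],
], fingers=0)

```text
clock: 17.77
tool_pos: [0.4552, -0.2777, 0.0787]
orientation: [-180.0, 0.0, 13.7]
force: [-0.1, 1.4, -0.7]
opening: 0.0283
```

jog_arm([
  [0, 0, 1, 0],
  [0, 0, 4, 0],
  [0, 0, 9, 0],
  [0, 0, 14, 0],
  [0, 0, 18, 0],
  [0, 0, 20, 0],
  [0, 0, 20, 0],
  [0, 0, 19, 0],
  [0, 0, 16, 0],
  [0, 0, 9, 0],
])

```text
clock: 18.6
tool_pos: [0.4559, -0.2781, 0.2116]
orientation: [179.9, -0.2, 13.7]
force: [0.1, -0.5, -3.2]
opening: 0.0279
```

Run:
```python
from h import *
o=get_obs();d=snapshot('side')
print(o['tool_pos'],o['force'],o['opening'])
save('s11',cv2.resize(d['image'][50:290,150:350],None,fx=2,fy=2))
```

```text
[ 0.4559482  -0.27813139  0.21155252] [ 0.11674902 -0.51824601 -3.15158545] 0.02791327773286791
```

View pics/s11.png

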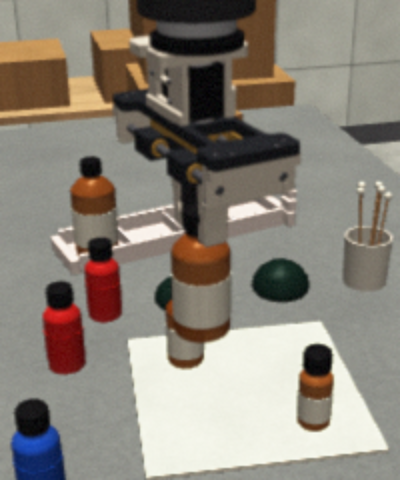

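jog_arm([
  [0.6, 9.3, 0, 0],
  [1.3, 18.7, 0, 0],
  [1.9, 28, 0, 0],
  [2.5, 37.4, 0, 0],
  [2.7, 39.7, 0, 0],
  [2.7, 39.7, 0, 0],
  [2.7, 39.7, 0, 0],
  [2.7, 39.7, 0, 0],
  [2.7, 39.7, 0, 0],
  [2.5, 37.4, 0, 0],
])

```text
clock: 19.48
tool_pos: [0.4763, 0.0538, 0.2077]
orientation: [-180.0, 0.1, 13.7]
force: [0.6, -0.3, -2.4]
opening: 0.0283
```

jog_arm([
  [2.4, 35, 0, 0],
  [2.1, 30.3, 0, 0],
  [1.6, 23.3, 0, 0],
  [1.3, 18.7, 0, 0],
  [0.9, 14, 0, 0],
  [0.7, 9.3, 0, 0],
  [0.4, 7, 0, 0],
  [0, 0, 0, 0],
  [0, 0, 0, 0],
  [0, 0, 0, 0],
])

```text
clock: 20.32
tool_pos: [0.4868, 0.1883, 0.2086]
orientation: [180.0, 0.0, 13.6]
force: [-0.2, 0.1, -2.9]
opening: 0.0278
```

```bash
cat > tr.py <<'E'
from h import *
import sys
o=get_obs();s=snapshot('wrist')
print(o['tool_pos'],o['force'],o['orientation'],o['opening'])
c,sn=np.cos(.2385),np.sin(.2385)
T=lambda a,b,z:[.52637+c*a-sn*b,.19796+sn*a+c*b,z]
P=[T(a,b,.026) for a in (-.084,0,.084) for b in (-.042,.042)]
im=cv2.resize(s['image'][0:240,130:390],None,fx=2.5,fy=2.5,interpolation=cv2.INTER_CUBIC)
for p in wproj(s,o,P): cv2.circle(im,tuple(((p-[130,0]+.5)*2.5).astype(int)),3,(255,0,0),1)
save(sys.argv[1],im)
E
python3 tr.py z12
```

```text
[0.48677388 0.18828872 0.20858342] [-0.15965992  0.07176466 -2.90967966] [1.79991285e+02 1.88896422e-02 1.36073925e+01] 0.02777004584492925
```

View pics/z12.png

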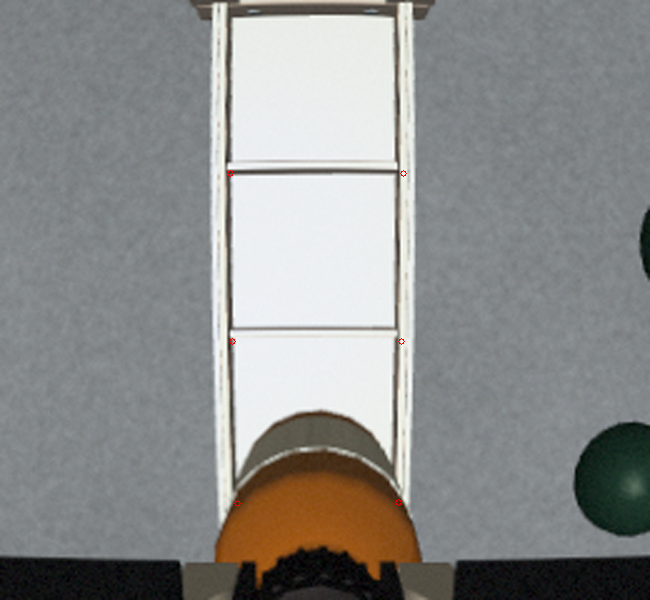

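jog_arm([
  [0.4, 0.6, -6, 0],
  [0.2, 0.6, -14, 0],
  [0, 0, -18, 0],
  [0, 0, -18, 0],
  [0, 0, -18, 0],
  [0, 0, -18, 0],
  [0, 0, -15, 0],
  [0, 0, -11, 0],
  [0, 0, -6, 0],
  [0, 0, -3, 0],
])

```text
clock: 21.2
tool_pos: [0.4871, 0.1896, 0.0806]
orientation: [180.0, 0.1, 13.6]
force: [0.7, 0.1, -2.6]
opening: 0.0278
```

jog_arm([
  [0, 0, -0.6, 0],
  [0, 0, -0.5, 0],
  [0, 0, -0.5, 0],
  [0, 0, -0.4, 0],
  [0, 0, -0.3, 0],
  [0, 0, -0.3, 0],
  [0, 0, 0, 0],
  [0, 0, 0, 0],
  [0, 0, 0, 0],
  [0, 0, 0, 0],
])

```text
clock: 22.03
tool_pos: [0.4875, 0.1904, 0.0791]
orientation: [180.0, -0.0, 13.7]
force: [-0.2, 0.8, -1.6]
opening: 0.0278
```

Commanded is now 0.0788; a little lower until contact.

jog_arm([
  [0, 0, -0.4, 0],
  [0, 0, -0.4, 0],
  [0, 0, -0.3, 0],
  [0, 0, 0, 0],
  [0, 0, 0, 0],
  [0, 0, 0, 0],
  [0, 0, 0, 0],
  [0, 0, 0, 0],
  [0, 0, 0, 0],
  [0, 0, 0, 0],
])

```text
clock: 22.87
tool_pos: [0.488, 0.1907, 0.0786]
orientation: [-180.0, -0.1, 13.7]
force: [-1.1, -0.5, 5.2]
opening: 0.0281
```

jog_arm([
  [0, 0, 0, 0],
  [0, 0, 0, 0],
  [0, 0, 0, 0],
  [0, 0, 0, 0],
  [0, 0, 2, 0],
  [0, 0, 10, 0],
  [0, 0, 18, 0],
  [0, 0, 25, 0],
  [0, 0, 25, 0],
  [0, 0, 20, 0],
], fingers=70)

```text
clock: 23.7
tool_pos: [0.488, 0.1905, 0.1807]
orientation: [-180.0, -0.1, 13.7]
force: [0.4, -0.4, -0.7]
opening: 0.0699
```

```bash
python3 tr.py z13
python3 - <<'E'
from h import *
d=snapshot('side');save('s13',cv2.resize(d['image'][60:200,150:320],None,fx=3,fy=3))
E
```

```text
[0.48799205 0.19048382 0.18071774] [ 0.44114679 -0.35498893 -0.72125068] [-1.79977493e+02 -1.02543517e-01  1.36678918e+01] 0.06993303862142285
```

View pics/z13.png

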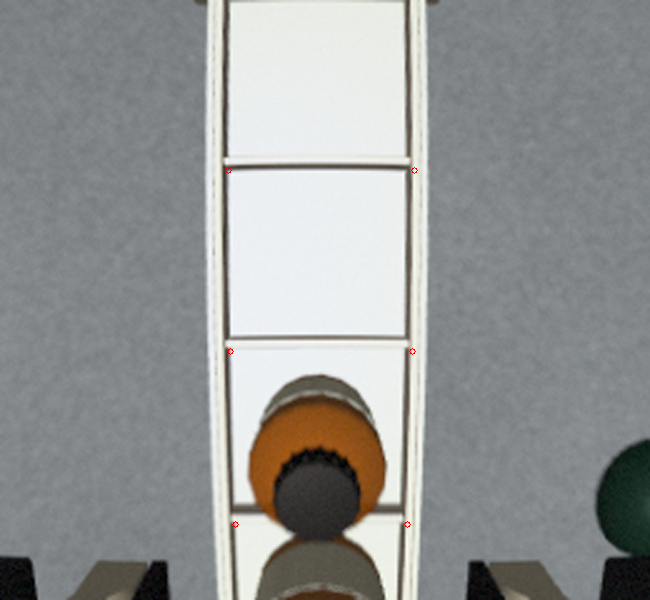

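View pics/s13.png

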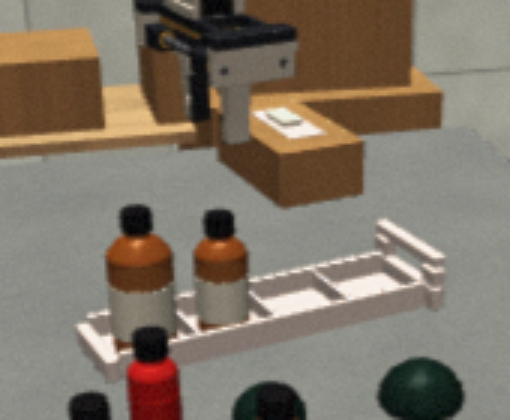

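jog_arm([
  [-1.1, -20, 0, 0],
  [-1.9, -36, 0, 0],
  [-1.9, -36, 0, 0],
  [-1.9, -36, 0, 0],
  [-1.9, -36, 0, 0],
  [-1.9, -36, 0, 0],
  [-1.9, -36, 0, 0],
  [-1.9, -36, 0, 0],
  [-1.6, -30, 0, 0],
  [-1, -18, 0, 0],
])

```text
clock: 24.63
tool_pos: [0.4697, -0.1322, 0.1782]
orientation: [180.0, 0.0, 13.6]
force: [0.0, 0.2, 0.4]
opening: 0.0699
```

jog_arm([
  [-0.7, -8, 0, 0],
  [0, 0, -8, 0],
  [0, 0, -14, 0],
  [0, 0, -18, 0],
  [0, 0, -10, 0],
  [0, 0, 0, 0],
  [0, 0, 0, 0],
  [0, 0, 0, 0],
  [0, 0, 0, 0],
  [0, 0, 0, 0],
])

```text
clock: 25.47
tool_pos: [0.4704, -0.1375, 0.1288]
orientation: [180.0, -0.1, 13.7]
force: [0.8, 0.0, -0.5]
opening: 0.07
```

Run:
```python
from h import *
o=get_obs();s=snapshot('wrist');im=s['image'].copy();print(o['tool_pos'],o['orientation'])
for x,y,z in [(.5735,-.2836,.096),(.4703,-.1376,.112)]:
    cv2.polylines(im,[wproj(s,o,ring(x,y,z)).round().astype(int)],True,(0,255,0),1)
save('w14',cv2.resize(im,None,fx=1.5,fy=1.5))
```

```text
[ 0.47039228 -0.13746886  0.12875353] [ 1.79982513e+02 -8.02857409e-02  1.36732034e+01]
```

View pics/w14.png

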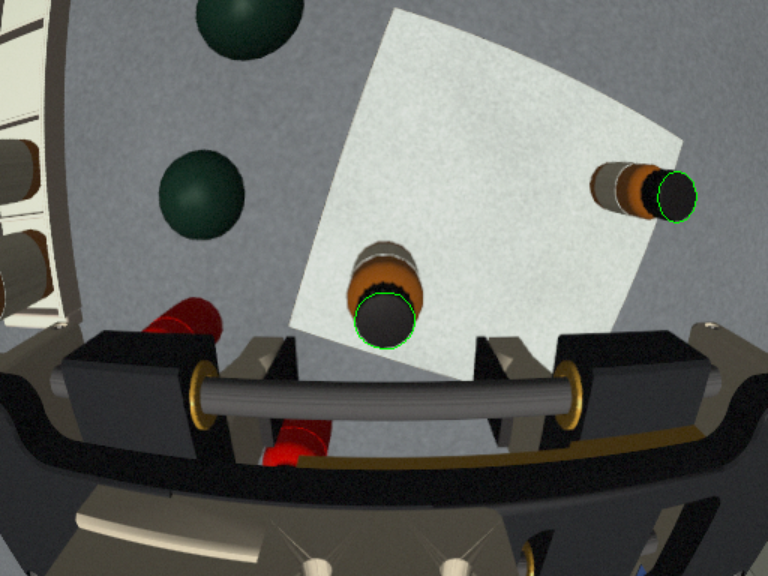

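jog_arm([
  [0, 0, -10, 0],
  [0, 0, -14, 0],
  [0, 0, -14, 0],
  [0, 0, -12, 0],
  [0, 0, -9, 0],
  [0, 0, -6, 0],
  [0, 0, -2.2, 0],
  [0, 0, 0, 0],
  [0, 0, 0, 0],
  [0, 0, 0, 0],
])

```text
clock: 26.35
tool_pos: [0.4703, -0.1376, 0.0613]
orientation: [180.0, -0.1, 13.7]
force: [-0.2, -0.5, -0.9]
opening: 0.0696
```

jog_arm([
  [0, 0, 0, 0],
  [0, 0, 0, 0],
  [0, 0, 0, 0],
  [0, 0, 0, 0],
  [0, 0, 0, 0],
  [0, 0, 0, 0],
  [0, 0, 0, 0],
  [0, 0, 0, 0],
  [0, 0, 0, 0],
  [0, 0, 0, 0],
], fingers=0)

```text
clock: 27.18
tool_pos: [0.4699, -0.1376, 0.0608]
orientation: [180.0, -0.0, 13.7]
force: [-0.3, -0.3, 0.4]
opening: 0.0281
```

jog_arm([
  [0, 0, 1, 0],
  [0, 0, 4, 0],
  [0, 0, 8, 0],
  [0, 0, 12, 0],
  [0, 0, 15, 0],
  [0, 0, 16, 0],
  [0, 0, 14, 0],
  [0, 0, 11, 0],
  [0, 0, 6, 0],
  [0, 0, 3, 0],
])

```text
clock: 28.02
tool_pos: [0.4704, -0.1376, 0.1522]
orientation: [180.0, -0.1, 13.7]
force: [-0.1, 0.8, -0.9]
opening: 0.0281
```

Run:
```python
from h import *
o=get_obs();d=snapshot('side')
print(o['tool_pos'],o['force'],o['opening'])
save('s15',cv2.resize(d['image'][50:290,150:350],None,fx=2,fy=2))
```

```text
[ 0.47035151 -0.13764628  0.15220006] [-0.14061191  0.80533371 -0.87896872] 0.028119787851429025
```

View pics/s15.png

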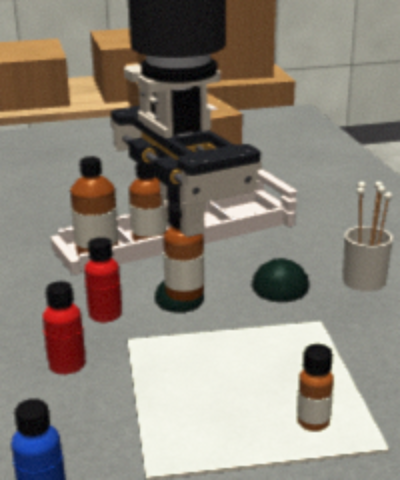

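jog_arm([
  [3, 10.4, 0, 0],
  [4.9, 17.3, 0, 0],
  [6.9, 24.3, 0, 0],
  [8.9, 31.2, 0, 0],
  [9.9, 34.7, 0, 0],
  [9.9, 34.7, 0, 0],
  [9.9, 34.7, 0, 0],
  [9.9, 34.7, 0, 0],
  [8.9, 31.2, 0, 0],
  [7.9, 27.7, 0, 0],
])

```text
clock: 28.9
tool_pos: [0.5497, 0.1458, 0.1497]
orientation: [180.0, 0.1, 13.7]
force: [0.8, -0.1, -0.5]
opening: 0.0277
```

jog_arm([
  [6.9, 24.3, 0, 0],
  [5, 17.3, 0, 0],
  [4, 13.9, 0, 0],
  [1.9, 6.9, 0, 0],
  [0.9, 3.3, 0, 0],
  [0, 0, 0, 0],
  [0, 0, 0, 0],
  [0, 0, 0, 0],
  [0, 0, 0, 0],
  [0, 0, 0, 0],
])

```text
clock: 29.73
tool_pos: [0.5686, 0.2083, 0.1511]
orientation: [-180.0, -0.0, 13.6]
force: [-1.1, 0.5, -1.2]
opening: 0.0277
```

```bash
python3 tr.py z16
```

```text
[0.56860582 0.20828746 0.15105791] [-1.14984368  0.4924976  -1.19444373] [-1.79989403e+02 -2.03356599e-02  1.36066382e+01] 0.02773688037271042
```

View pics/z16.png

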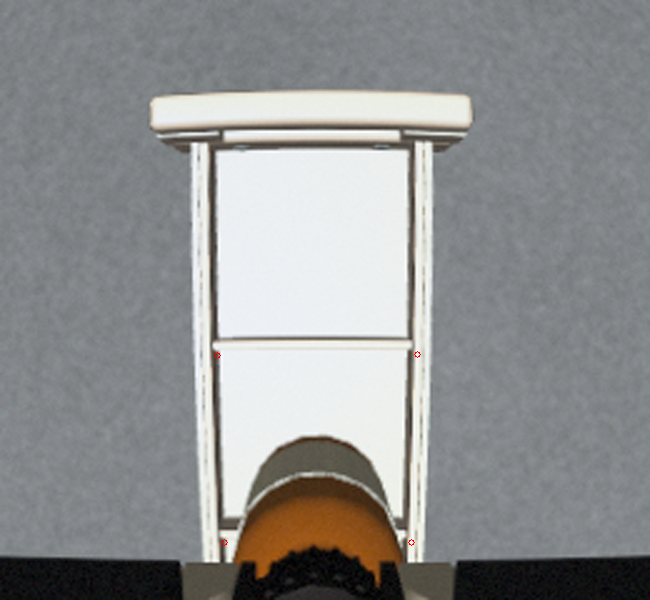

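jog_arm([
  [0.3, 0.5, -5, 0],
  [0.2, 0.5, -11, 0],
  [0, 0, -14, 0],
  [0, 0, -14, 0],
  [0, 0, -13, 0],
  [0, 0, -11, 0],
  [0, 0, -8, 0],
  [0, 0, -6, 0],
  [0, 0, -3.5, 0],
  [0, 0, -2, 0],
])

```text
clock: 30.62
tool_pos: [0.5691, 0.21, 0.0628]
orientation: [180.0, 0.0, 13.7]
force: [0.1, -0.6, -0.1]
opening: 0.028
```

jog_arm([
  [0, 0, -0.6, 0],
  [0, 0, -0.5, 0],
  [0, 0, -0.5, 0],
  [0, 0, -0.4, 0],
  [0, 0, -0.4, 0],
  [0, 0, -0.3, 0],
  [0, 0, 0, 0],
  [0, 0, 0, 0],
  [0, 0, 0, 0],
  [0, 0, 0, 0],
])

```text
clock: 31.45
tool_pos: [0.5693, 0.2101, 0.0608]
orientation: [-180.0, -0.0, 13.7]
force: [0.3, 1.2, 1.3]
opening: 0.0284
```

jog_arm([
  [0, 0, -0.3, 0],
  [0, 0, -0.3, 0],
  [0, 0, 0, 0],
  [0, 0, 0, 0],
  [0, 0, 0, 0],
  [0, 0, 0, 0],
  [0, 0, 0, 0],
  [0, 0, 0, 0],
  [0, 0, 0, 0],
  [0, 0, 0, 0],
])

```text
clock: 32.28
tool_pos: [0.5696, 0.2102, 0.0608]
orientation: [-180.0, -0.1, 13.7]
force: [-1.0, -0.2, 5.0]
opening: 0.0279
```

jog_arm([
  [0, 0, 0, 0],
  [0, 0, 0, 0],
  [0, 0, 0, 0],
  [0, 0, 0, 0],
  [0, 0, 2, 0],
  [0, 0, 10, 0],
  [0, 0, 18, 0],
  [0, 0, 25, 0],
  [0, 0, 25, 0],
  [0, 0, 20, 0],
], fingers=70)

```text
clock: 33.12
tool_pos: [0.5696, 0.2101, 0.1628]
orientation: [-180.0, -0.1, 13.7]
force: [0.7, 0.5, -0.1]
opening: 0.0697
```

```bash
python3 tr.py z17
python3 - <<'E'
from h import *
d=snapshot('side');save('s17',cv2.resize(d['image'][60:200,150:320],None,fx=3,fy=3))
E
```

```text
[0.56962943 0.21011628 0.16281964] [ 0.72296946  0.54093869 -0.13887975] [-1.79982452e+02 -1.06490466e-01  1.36705249e+01] 0.06970306801033535
```

View pics/z17.png

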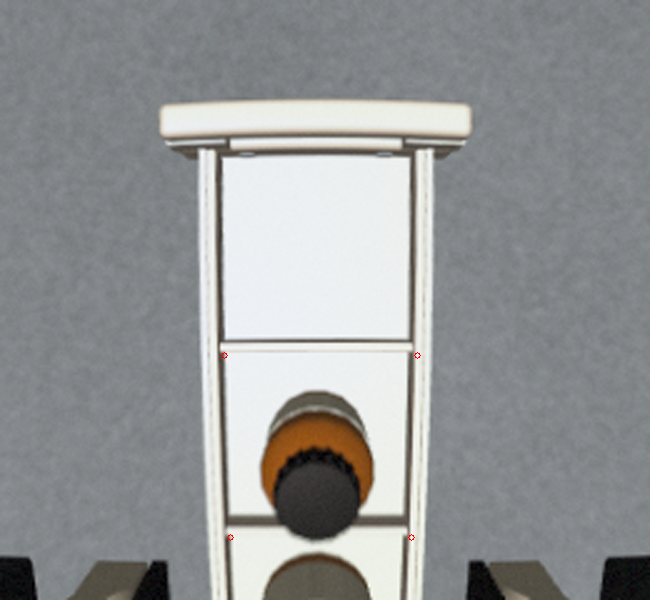

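View pics/s17.png

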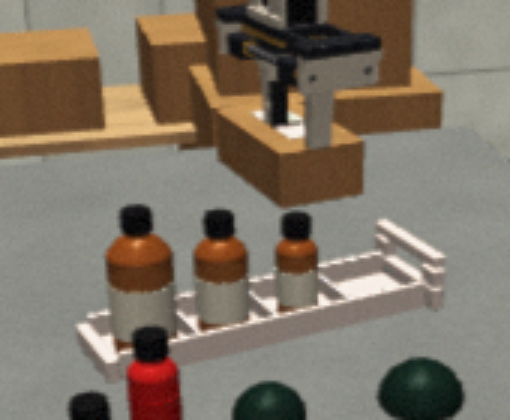

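jog_arm([
  [0.3, -20, 0, 0],
  [0.3, -38, 0, 0],
  [0.3, -38, 0, 0],
  [0.3, -38, 0, 0],
  [0.3, -38, 0, 0],
  [0.3, -38, 0, 0],
  [0.3, -38, 0, 0],
  [0.3, -38, 0, 0],
  [0.3, -38, 0, 0],
  [0.3, -38, 0, 0],
])

```text
clock: 34.05
tool_pos: [0.5717, -0.1538, 0.1603]
orientation: [-180.0, -0.0, 13.7]
force: [1.4, 0.9, 0.4]
opening: 0.07
```

jog_arm([
  [0.3, -38, 0, 0],
  [0.3, -38, 0, 0],
  [0.3, -30, 0, 0],
  [0, -18, 0, 0],
  [0, -7.7, -4, 0],
  [0, 0, -12, 0],
  [0, 0, -14, 0],
  [0, 0, -10, 0],
  [0, 0, 0, 0],
  [0, 0, 0, 0],
])

```text
clock: 34.88
tool_pos: [0.5727, -0.2827, 0.1192]
orientation: [-180.0, 0.1, 13.7]
force: [-0.0, -0.2, 0.2]
opening: 0.0699
```

Run:
```python
from h import *
o=get_obs();s=snapshot('wrist');im=s['image'].copy();print(o['tool_pos'],o['orientation'])
for x,y,z in [(.5735,-.2836,.096)]:
    cv2.polylines(im,[wproj(s,o,ring(x,y,z)).round().astype(int)],True,(0,255,0),1)
save('w18',im)
```

```text
[ 0.57266029 -0.2826937   0.11916332] [-1.79961148e+02  9.36944754e-02  1.37241436e+01]
```

View pics/w18.png

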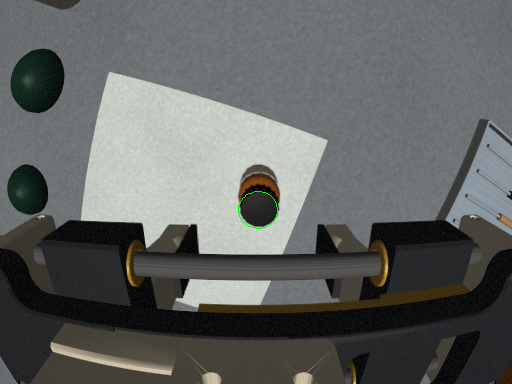

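jog_arm([
  [0.4, -0.4, -10, 0],
  [0.3, -0.3, -15, 0],
  [0, 0, -15, 0],
  [0, 0, -14, 0],
  [0, 0, -10, 0],
  [0, 0, -7, 0],
  [0, 0, -4.2, 0],
  [0, 0, 0, 0],
  [0, 0, 0, 0],
  [0, 0, 0, 0],
])

```text
clock: 35.77
tool_pos: [0.5743, -0.2846, 0.0456]
orientation: [180.0, -0.1, 13.7]
force: [-0.1, 0.6, -0.3]
opening: 0.0701
```

jog_arm([
  [0, 0, 0, 0],
  [0, 0, 0, 0],
  [0, 0, 0, 0],
  [0, 0, 0, 0],
  [0, 0, 0, 0],
  [0, 0, 0, 0],
  [0, 0, 0, 0],
  [0, 0, 0, 0],
  [0, 0, 0, 0],
  [0, 0, 0, 0],
], fingers=0)

```text
clock: 36.6
tool_pos: [0.5737, -0.2844, 0.0447]
orientation: [-180.0, 0.0, 13.7]
force: [0.3, 0.1, 0.1]
opening: 0.0278
```

jog_arm([
  [0, 0, 1, 0],
  [0, 0, 4, 0],
  [0, 0, 8, 0],
  [0, 0, 12, 0],
  [0, 0, 15, 0],
  [0, 0, 16, 0],
  [0, 0, 14, 0],
  [0, 0, 11, 0],
  [0, 0, 6, 0],
  [0, 0, 3, 0],
])

```text
clock: 37.43
tool_pos: [0.5743, -0.2846, 0.1365]
orientation: [179.9, -0.1, 13.7]
force: [-0.1, 0.2, -1.3]
opening: 0.0281
```

Run:
```python
from h import *
o=get_obs();d=snapshot('side')
print(o['tool_pos'],o['force'],o['opening'])
save('s19',cv2.resize(d['image'][50:290,150:390],None,fx=2,fy=2))
```

```text
[ 0.57427771 -0.28458913  0.13647788] [-0.12284659  0.16942276 -1.29810058] 0.028092494375732954
```

View pics/s19.png

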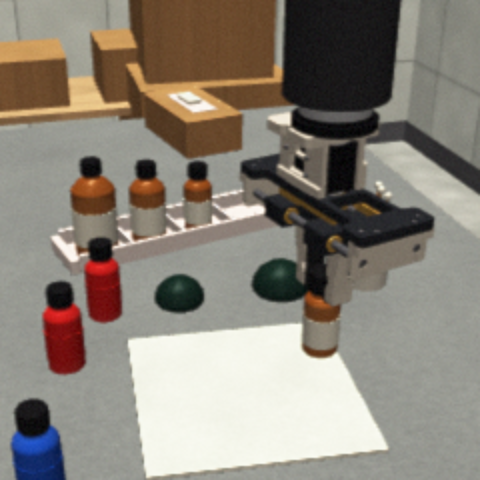

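jog_arm([
  [1.5, 10.3, 0, 0],
  [3.1, 20.5, 0, 0],
  [4.2, 28.2, 0, 0],
  [5.4, 35.9, 0, 0],
  [5.8, 38.5, 0, 0],
  [5.8, 38.5, 0, 0],
  [5.8, 38.5, 0, 0],
  [5.8, 38.5, 0, 0],
  [5.8, 38.5, 0, 0],
  [5.8, 38.5, 0, 0],
])

```text
clock: 38.32
tool_pos: [0.6219, 0.0438, 0.1338]
orientation: [-180.0, 0.1, 13.7]
force: [0.7, 0.2, -0.6]
opening: 0.0279
```

jog_arm([
  [5.5, 37, 0, 0],
  [5.2, 35, 0, 0],
  [4.6, 31, 0, 0],
  [3.9, 26, 0, 0],
  [3.1, 21, 0, 0],
  [2.4, 16, 0, 0],
  [1.6, 11, 0, 0],
  [1, 6.5, 0, 0],
  [0.5, 3.8, 0, 0],
  [0, 0, 0, 0],
])

```text
clock: 39.15
tool_pos: [0.6505, 0.2287, 0.1345]
orientation: [180.0, 0.0, 13.6]
force: [0.2, -0.8, -0.1]
opening: 0.0281
```

```bash
python3 tr.py z20
```

```text
[0.65048125 0.22869546 0.13451663] [ 0.20501768 -0.78382792 -0.05751185] [1.79992197e+02 1.90511747e-02 1.36469897e+01] 0.028100710630729848
```

View pics/z20.png

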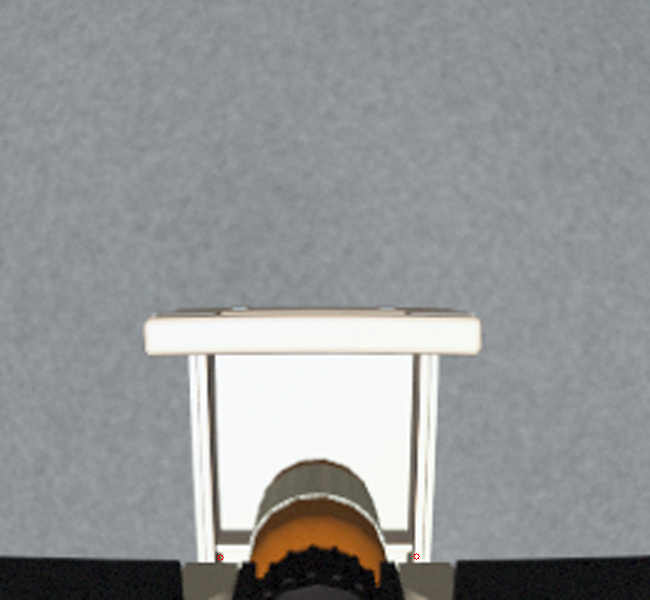

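jog_arm([
  [0, 0.5, -5, 0],
  [0, 0.5, -11, 0],
  [0, 0, -14, 0],
  [0, 0, -14, 0],
  [0, 0, -13, 0],
  [0, 0, -11, 0],
  [0, 0, -8, 0],
  [0, 0, -6, 0],
  [0, 0, -3.5, 0],
  [0, 0, -2, 0],
])

```text
clock: 40.03
tool_pos: [0.6505, 0.2296, 0.0468]
orientation: [180.0, 0.0, 13.6]
force: [-0.6, -0.7, -0.6]
opening: 0.0278
```

jog_arm([
  [0, 0, -0.6, 0],
  [0, 0, -0.5, 0],
  [0, 0, -0.5, 0],
  [0, 0, -0.4, 0],
  [0, 0, -0.4, 0],
  [0, 0, -0.3, 0],
  [0, 0, 0, 0],
  [0, 0, 0, 0],
  [0, 0, 0, 0],
  [0, 0, 0, 0],
])

```text
clock: 40.87
tool_pos: [0.6507, 0.2298, 0.0448]
orientation: [-180.0, -0.0, 13.7]
force: [0.2, -0.6, -0.1]
opening: 0.0285
```

jog_arm([
  [0, 0, -0.4, 0],
  [0, 0, -0.4, 0],
  [0, 0, -0.2, 0],
  [0, 0, 0, 0],
  [0, 0, 0, 0],
  [0, 0, 0, 0],
  [0, 0, 0, 0],
  [0, 0, 0, 0],
  [0, 0, 0, 0],
  [0, 0, 0, 0],
])

```text
clock: 41.7
tool_pos: [0.6511, 0.23, 0.0447]
orientation: [-180.0, -0.1, 13.7]
force: [-0.7, 0.8, 6.6]
opening: 0.0281
```

jog_arm([
  [0, 0, 0, 0],
  [0, 0, 0, 0],
  [0, 0, 0, 0],
  [0, 0, 0, 0],
  [0, 0, 2, 0],
  [0, 0, 10, 0],
  [0, 0, 18, 0],
  [0, 0, 25, 0],
  [0, 0, 25, 0],
  [0, 0, 25, 0],
], fingers=70)

```text
clock: 42.53
tool_pos: [0.6506, 0.2297, 0.1505]
orientation: [180.0, -0.0, 13.7]
force: [0.6, 1.5, 0.3]
opening: 0.0701
```

jog_arm([
  [0, 0, 30, 0],
  [0, -15, 30, 0],
  [0, -30, 10, 0],
  [0, -35, 0, 0],
  [0, -35, 0, 0],
  [0, -35, 0, 0],
  [0, -35, 0, 0],
  [0, -35, 0, 0],
  [0, -20, 0, 0],
  [0, 0, 0, 0],
])

```text
clock: 43.37
tool_pos: [0.6502, -0.0142, 0.2197]
orientation: [180.0, -0.0, 13.5]
force: [-0.7, 0.4, 0.1]
opening: 0.0695
```

Run:
```python
from h import *
o=get_obs();print(o['tool_pos'],o['force'])
d=snapshot('side');t=snapshot('top');w=snapshot('wrist')
save('s21',cv2.resize(d['image'][50:290,130:390],None,fx=3,fy=2.4));save('t21',t['image']);save('w21',w['image'])
```

```text
[ 0.65017112 -0.01420509  0.21973063] [-0.7497201   0.40890942  0.10077078]
```

View pics/s21.png

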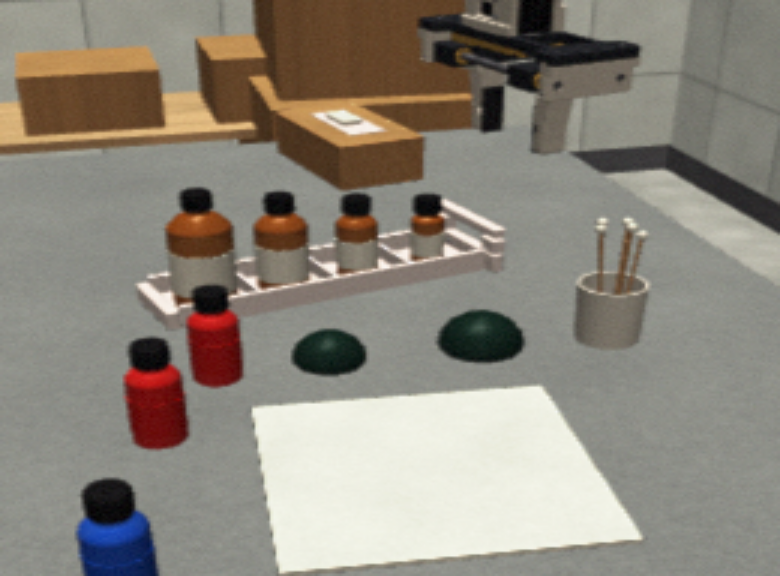

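View pics/t21.png

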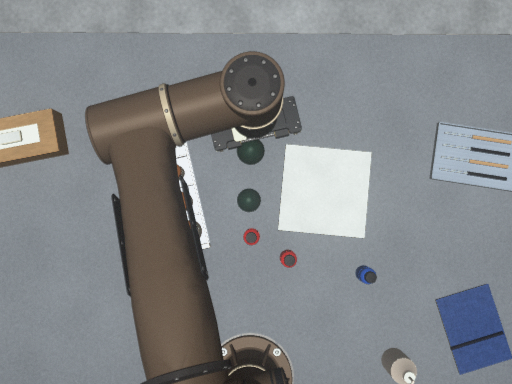

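View pics/w21.png

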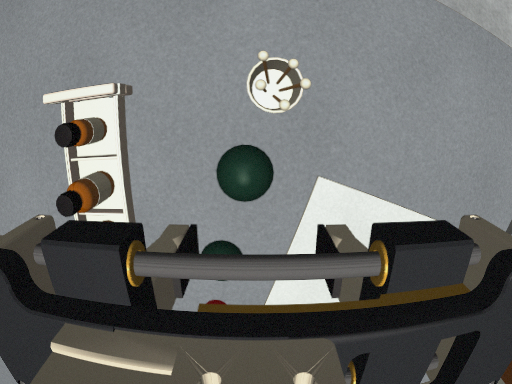

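```bash
python3 -c "
from h import *
print(close_job(), get_obs()['clock'])"
```

```text
the job is handed in; nothing more can be done
the job is handed in; nothing more can be done
```

All four amber bottles are standing in the tray, one per bay. The smallest is next to the pull front, then the second smallest, the second largest, and the largest at the far end. I handed the job in shortly after 43.4 s.

- **Placing:** I lowered each bottle until I felt about 5–7 N of contact, then let go.
- **Last checks:** The final side view shows all four upright and in rising order from the front. The domes, swab pot, and red and blue bottles look unmoved, and the gripper was clear of everything. In the final top view the arm hid much of the tray, so the order rests on the side view and the wrist views taken after each placing.
- **Missed first grasp:** My first try at the largest bottle closed on nothing, with no contact force. In the side view the fingertips appeared about 26 mm short of the reported TCP. I lowered all later grasps by that amount, and each one held.
- **Tray position disagreement:** The tray position from the top camera and the wrist camera differed by about 2–4 mm. I split the difference, which is well inside the room in each bay.

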